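# Empty the tilting finishing pot into the catch tray

### The job

Slide the white catch tray squarely up against the foot of the blue stand, centred under the lip of the steel pot. Then turn the pot over by its red crank handle so that all five castings drop into the tray, and turn it back fully upright on its rest. Do not touch the castings with the fingers, leave the tray in place, and leave the jar, the charcoal block and the bowl where they are.

Things in the scene. Friction and masses are not known exactly. Their poses are not given: they have to be found in the camera images.
- stand: blue steel stand fixed to the bench. Origin on the bench top under the pot's axle; +x = pouring direction, axle along y at height 100 mm. Foot plate 100 x 136 x 20 mm, its front face at x = -10 mm. Two side cheeks (y = +-64 mm, 8 mm thick) rise to 112 mm and reach forward to x = 14 mm; below 88 mm nothing stands in front of x = -10 mm
- pot (a joint): tilt of the steel pot about the axle: 0 = upright on its rest, grows as it tips over towards stand +x, end stop at 2.27 rad (130 degrees, mouth down). The hinge is stiff: the pot stays where it is left; turning it takes up to about 0.7 N m
- crank_grip (a point): middle of the round red crank bar, 14 mm thick, 66 mm long, parallel to the axle, rigid with the pot, 115 mm from the stand's origin along stand +y, radius 90 mm about the axle. At tilt q: stand x = 90 sin(q - 1.117) mm, height 100 + 90 cos(q - 1.117) mm (upright: x = -81, height 139). Axes: the stand's, turned by the tilt about y
- pot_lip (a point): point on the pouring lip of the pot: 5 mm in front of the axle and 7 mm above it when upright. The pot is a round flared steel vessel, 85 mm high, 96 mm across its rim and 72 mm across its bottom, wall 4 mm
- pot_floor (a point): centre of the pot's inner floor, 27 mm above the bench when upright
- tray: loose white open tray 150 (x) x 140 (y) x 32 mm high, walls and floor 4 mm, about 350 g; origin at the centre of its underside. In place, its plain -x wall lies against the front of the stand's foot: its origin is then at stand x = 65 mm, y = 0 and its axes are those of the stand
- tray_tab (a point): top centre of the upright yellow tab at the tray's +x end: 12 mm thick (tray x), 44 mm wide, top 46 mm above the bench, 81 mm from the tray's origin; for pushing, or pinching across its thickness (the inner finger goes inside the tray)
- casting0: brass signet casting, a rounded block 18 x 16 mm and 16 mm high with a stub on top, 28 g nominal; origin at the centre of its underside; starts in the pot
- casting1: copper casting, a faceted nugget 20 mm across and 16 mm high, 28 g nominal; origin at the centre of its underside; starts in the pot
- casting2: brass signet casting, a rounded block 18 x 16 mm and 16 mm high with a stub on top, 28 g nominal; origin at the centre of its underside; starts in the pot
- casting3: copper casting, a faceted nugget 20 mm across and 16 mm high, 28 g nominal; origin at the centre of its underside; starts in the pot
- casting4: brass signet casting, a rounded block 18 x 16 mm and 16 mm high with a stub on top, 28 g nominal; origin at the centre of its underside; starts in the pot
- jar: bystander: yellow flux jar, 64 mm across, 62 mm high, origin under its centre
- charcoal: bystander: black charcoal block 85 x 55 x 35 mm, origin under its centre
- bowl: bystander: green glass bowl 90 mm across, 40 mm high, origin under its centre
Things that resemble listed ones, but are neither listed nor needed, are in the scene too. Several things look just like the stand: the one meant starts farthest to the robot's right. There is more than one size of the tray; the one meant has the size given above.

How it is judged:
On the way, in this order (a step that is already met when the one before it is completed fails the run):
1. the tray is against the foot of the stand, centred under the lip, while the pot is still upright (x of tray in the frame of stand between 0.045 and 0.085 m and y of tray in the frame of stand between -0.035 and 0.035 m and angle between the x axis of tray and the x axis of stand, either way round below 0.2 rad and angle between tray's own z axis and vertical below 0.1 rad and value of joint pot below 0.3 rad), for 0.2 s.
2. all five castings have been tipped out into the tray, the pot turned well over (x of casting0 in the frame of tray between -0.072 and 0.072 m and y of casting0 in the frame of tray between -0.067 and 0.067 m and z of casting0 in the frame of tray between -0.002 and 0.05 m and x of casting1 in the frame of tray between -0.072 and 0.072 m and y of casting1 in the frame of tray between -0.067 and 0.067 m and z of casting1 in the frame of tray between -0.002 and 0.05 m and x of casting2 in the frame of tray between -0.072 and 0.072 m and y of casting2 in the frame of tray between -0.067 and 0.067 m and z of casting2 in the frame of tray between -0.002 and 0.05 m and x of casting3 in the frame of tray between -0.072 and 0.072 m and y of casting3 in the frame of tray between -0.067 and 0.067 m and z of casting3 in the frame of tray between -0.002 and 0.05 m and x of casting4 in the frame of tray between -0.072 and 0.072 m and y of casting4 in the frame of tray between -0.067 and 0.067 m and z of casting4 in the frame of tray between -0.002 and 0.05 m and value of joint pot above 1.2 rad), for 0.2 s.
At the end, for the whole second after the job is handed in: the pot is upright again (tilt under 0.1 rad), all five castings lie at rest inside the tray, and the tray stands flat in place against the foot of the stand: its origin at 45 to 85 mm in front of the axle, within 35 mm sideways, within 0.2 rad of square (x of tray in the frame of stand between 0.045 and 0.085 m and y of tray in the frame of stand between -0.035 and 0.035 m and angle between the x axis of tray and the x axis of stand, either way round below 0.2 rad and angle between tray's own z axis and vertical below 0.1 rad and x of casting0 in the frame of tray between -0.072 and 0.072 m and y of casting0 in the frame of tray between -0.067 and 0.067 m and z of casting0 in the frame of tray between -0.002 and 0.05 m and x of casting1 in the frame of tray between -0.072 and 0.072 m and y of casting1 in the frame of tray between -0.067 and 0.067 m and z of casting1 in the frame of tray between -0.002 and 0.05 m and x of casting2 in the frame of tray between -0.072 and 0.072 m and y of casting2 in the frame of tray between -0.067 and 0.067 m and z of casting2 in the frame of tray between -0.002 and 0.05 m and x of casting3 in the frame of tray between -0.072 and 0.072 m and y of casting3 in the frame of tray between -0.067 and 0.067 m and z of casting3 in the frame of tray between -0.002 and 0.05 m and x of casting4 in the frame of tray between -0.072 and 0.072 m and y of casting4 in the frame of tray between -0.067 and 0.067 m and z of casting4 in the frame of tray between -0.002 and 0.05 m and value of joint pot below 0.1 rad and linear speed of each of casting0, casting1, casting2, casting3, casting4, tray below 0.03 m/s); the robot touches nothing.
It fails at once if the fingers touch a casting (contact force between the fingers and casting0 above 0.5 N or contact force between the fingers and casting1 above 0.5 N or contact force between the fingers and casting2 above 0.5 N or contact force between the fingers and casting3 above 0.5 N or contact force between the fingers and casting4 above 0.5 N).
It fails at once if a bystander (jar, charcoal block, bowl) is moved more than 30 mm or tipped (distance of any of jar, charcoal, bowl from where it was at the start of the episode above 0.03 m or angle between any of jar, charcoal, bowl's own z axis and vertical above 0.4 rad).
It also fails if it takes over 64 s, if anything falls off the work surface, if the arm or the gripper's body presses on something with over 40 N, if the wrist force passes 120 N, or if a joint passes its speed limit or range.

### The arm

A 6-joint arm with a two-finger parallel gripper is mounted at the origin on the work surface. World frame = base frame: x ahead of the robot, y to its left, z up, the work surface at z = 0. Lengths are in m, angles in rad, forces in N, time in s.
With the tool pointing down it reaches from about 0.3 to 0.875 m from the base axis. Payload 6.4 kg.
Tool frame: the origin (TCP) lies midway between the tips of the shut fingers; the grasp point (between the pads) lies 19 mm behind it (env.tcp_to_grasp is the distance from the TCP to the grasp point, in m); z points along the fingers, y is the line along which they close (so a half turn about z gives the same grasp; the last joint's range is limited). The gripper opens to 88 mm and grips with 3 to 60 N. Pads are 18 mm wide; open, the fingers measure 123 mm over their backs; the gripper's body (75 mm by 187 mm) begins 45 mm behind the grasp point.
Start: joints at [-1.488, 0.181, 1.607, -0, 1.354, -0.206], TCP at [0.164, -0.551, 0.239] pointing down, gripper open.
Joint ranges: [-2.99, 2.99], [-0.89, 2.07], [0.3, 2.58], [-1.14, 4.28], [0, 2.63], [-3.12, 3.12]. Speed limits (rad/s): [2.57, 2.57, 3.01, 3.14, 3.14, 3.14].

### API

Orientations are given as a unit quaternion [w, x, y, z].
In Python, from cell import sensors, optics, env gives the robot as it stands. The module is installed in compiled form; this text tells all that it offers.
- The arm moves only by the shell command python3 -m inch 'ROWS' [FORCE]. ROWS is JSON, one flat list of numbers, 5 for each row, row after row: the shift along the tool's x, y, z in m, then the turn about the tool's z in degrees, then the closure, from 0 (fully open) to 1 (shut). A call has 1 to 5 rows; each row shifts and turns the commanded pose from where the row before left it, along the tool's axes as they then stand; what a row does not reach is not made up. A row lasts 1/8 s, in which the tool goes at most 62.5 mm and 10.7 degrees, less where a joint would pass 70% of its speed; a pose out of reach is approached as far as the arm can. A call is refused whole if a number of a shift passes 0.0625 or a number of a turn 10.7, either way. A call with a gripper value outside its range is refused whole. The fingers move at their own pace and stop on an object; FORCE is the grip in N (left out, the last holds). Time passes only in rows, so rows that do not move let the fingers close. It gives the time, the measured TCP pose, the force, the opening and the grip force at its end, in the units of the state.
- sensors.sense(): the state, without advancing time (a new reading comes with each control period).
- optics.capture(name): name is "scene" or "side" or "wrist"; returns a dict with "frame" (480x640x3 uint8, blue, green, red), "fx", "fy", "cx", "cy" (pixels), "xyz" and "orientation" of the camera in the world; the wrist camera has in their place "tool_from_camera" (4x4, takes a point from camera to tool coordinates, whose origin is the TCP and whose axes are the flange's). Camera axes: x right, y up, looking along -z (the intrinsics and any distortion apply to the point x, -y, -z); pixel columns grow to the right and rows downward; lengths in m; the calibration is good to about 2 mm. A picture is of the moment at which its call begins: read the wrist's pose just before it. There is no depth.
- env.finish_job(): hands the job in; it is judged then, once.
Trained networks look in the newest picture that a camera, given by its name, has taken for a name from the list of things; names that differ only in an ending like _2 or _b are one class to them, and where a whole thing is asked for, a point or a joint stands for the part that bears it (a point fixed in the world has none). Each returns a list of dicts, best first, with "score" (0 to 1); they miss things now and then, are a little off and sometimes report something else, mostly with a low value. They report only what shows in the picture. A call takes as long as a camera call. They do not tell look-alikes from the thing itself.
- optics.look_for(camera, thing): "extent" ([centre column, centre row, width, height] in pixels, round what is visible of it).
- optics.outline_of(camera, thing): "mask" (480x640 bool, what is visible of it) and "extent" ([centre column, centre row, width, height] in pixels, round what is visible of it).
- optics.spot_point(camera, thing): "pixel" ([column, row] in pixels: a listed point, or the origin of a listed thing).
The state is a dict: "t": time; "joints": joint angles; "joint_vel": joint speeds; "effort": joint torques, N m; "ee_pos": TCP position; "eef_rot": TCP orientation; "force": force on the tool from outside, world axes, zero at the start; "moment": the same for the moment, N m; "grip_width": finger opening in m; "gripper_force": force on a finger pad.
Only numpy, scipy, OpenCV 4.12 (cv2) and the standard library are available. Lean on these libraries where they do the work, as an engineer would, in place of code of your own. Each camera call takes 0.05 s, during which the arm holds its last target. There are 200 camera calls.

## Working session

There is one attempt and no reset: what is moved stays moved. The work goes in short steps, Python scripts to look and compute and a shell command to move; the robot and the scene stay as the last step left them, time stands still between calls to the robot, and variables do not carry over. Pictures are saved under pics/ and viewed, at most 10 in all, crops included, and the job is handed in when it is done.

```bash
mkdir -p pics; ls; python3 - <<'E'
from cell import sensors, optics, env
import cv2,numpy as np
print(sensors.sense(), env.tcp_to_grasp)
ims=[]
for c in ["scene","side"]:
    d=optics.capture(c); cv2.imwrite(f"pics/{c}0.png",d["frame"])
    print(c,{k:v for k,v in d.items() if k!="frame"})
    for t in ["stand","tray","tray_tab","crank_grip","pot_lip","jar","charcoal","bowl"]:
        r=optics.spot_point(c,t)
        print(t,[(np.round(q["pixel"]).tolist(),round(q["score"],2)) for q in r][:6])
E
```

```text
pics
{'t': 0.0, 'joints': array([-1.48829899e+00,  1.81516447e-01,  1.60798401e+00,  2.95855012e-05,
        1.35382307e+00, -2.06292394e-01]), 'joint_vel': array([-0.0012815 , -0.00031255, -0.00099673, -0.00062592, -0.00070401,
        0.00175333]), 'effort': array([-4.15729471e-05, -4.33869267e+01, -3.41842818e+01,  7.01558241e-02,
        3.87031271e-02, -1.47491564e-04]), 'ee_pos': array([ 0.16374062, -0.550639  ,  0.23783558]), 'eef_rot': array([-8.62886919e-04,  9.89593252e-01,  1.43890400e-01,  6.79497471e-05]), 'force': array([0.62742029, 0.17664276, 0.1011487 ]), 'moment': array([-0.05359417,  0.03787839, -0.03006873]), 'gripper_force': 0.0, 'grip_width': 0.0879681407296065} 0.0187
scene {'fx': 472.4369653341465, 'fy': 472.4369653341465, 'cx': 322.51163618300944, 'cy': 241.87428452939557, 'xyz': array([ 1.07187114, -0.34080288,  0.84203518]), 'orientation': array([0.82255956, 0.30268242, 0.16897783, 0.45080552])}
stand [([354.0, 177.0], 0.94), ([288.0, 301.0], 0.67)]
tray [([392.0, 345.0], 0.71), ([369.0, 271.0], 0.62), ([284.0, 271.0], 0.61)]
tray_tab [([410.0, 363.0], 0.84
[... 245 characters left out ...]
263.0, 306.0], 0.57)]
charcoal [([178.0, 378.0], 0.92)]
bowl [([436.0, 189.0], 0.67)]
side {'fx': 580.1969874994165, 'fy': 580.1969874994165, 'cx': 319.99491023453095, 'cy': 232.3369338794883, 'xyz': array([ 0.26287054, -0.99725996,  1.12049298]), 'orientation': array([ 0.9138563 ,  0.38551548, -0.05412172, -0.11539202])}
stand [([228.0, 222.0], 0.75), ([342.0, 300.0], 0.63)]
tray [([399.0, 248.0], 0.97), ([334.0, 239.0], 0.81)]
tray_tab [([425.0, 234.0], 0.91), ([327.0, 212.0], 0.77)]
crank_grip [([304.0, 298.0], 0.78)]
pot_lip [([344.0, 264.0], 0.92), ([225.0, 187.0], 0.63)]
jar [([322.0, 397.0], 0.67)]
charcoal [([388.0, 378.0], 0.79)]
bowl [([268.0, 182.0], 0.83), ([340.0, 300.0], 0.32)]
```

View pics/scene0.png

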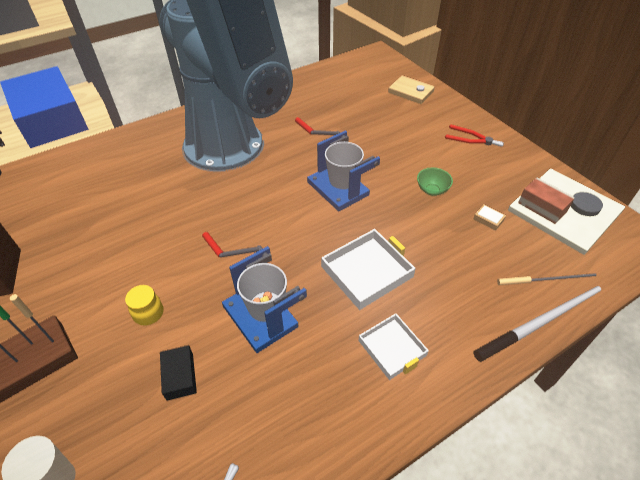

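View pics/side0.png

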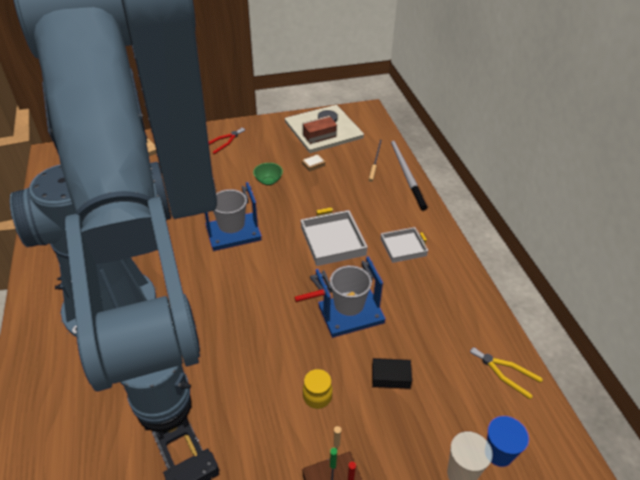

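Two stands: scene (345,175) and (262,300). In the side view, which looks along +y, the second sits nearest the camera at (350,300), so it is farthest right, and it holds the castings. Trays: the large one is at scene (369,267), the small one at (394,345). The large one should be the one meant; I'll confirm both by measuring and in a crop.

```bash
cat > h.py <<'E'
from cell import sensors, optics, env
import cv2,numpy as np
from scipy.spatial.transform import Rotation as R
def rot(q): return R.from_quat(np.array(q)[[1,2,3,0]])
def cam(d):
    if "xyz" in d: return rot(d["orientation"]).as_matrix(), np.array(d["xyz"])
    s=d["s"]; T=np.eye(4); T[:3,:3]=rot(s["eef_rot"]).as_matrix(); T[:3,3]=s["ee_pos"]
    M=T@np.array(d["tool_from_camera"]); return M[:3,:3],M[:3,3]
def cap(n):
    s=sensors.sense(); d=optics.capture(n); d["s"]=s; return d
def plane(d,px,z):
    Rm,p=cam(d); px=np.atleast_2d(px).astype(float)
    v=np.c_[(px[:,0]-d["cx"])/d["fx"],-(px[:,1]-d["cy"])/d["fy"],-np.ones(len(px))]@Rm.T
    return p+v*((z-p[2])/v[:,2])[:,None]
def proj(d,P):
    Rm,p=cam(d); c=(np.atleast_2d(P)-p)@Rm
    return np.c_[d["cx"]-d["fx"]*c[:,0]/c[:,2], d["cy"]+d["fy"]*c[:,1]/c[:,2]]
E
python3 - <<'E'
from h import *
for c in ["scene","side"]:
    d=cap(c)
    for t,z in [("tray",.0),("tray_tab",.046),("stand",0),("pot_lip",.107),("crank_grip",.139),("jar",0),("charcoal",0),("bowl",0)]:
        print(c,t,[(np.round(q["pixel"]).tolist(),plane(d,q["pixel"],z)[0].round(3).tolist()) for q in optics.spot_point(c,t)])
    if c=="scene": im=d["frame"]
    for t in ["tray","stand"]:
        for q in optics.outline_of(c,t):
            r=cv2.approxPolyDP(cv2.convexHull(np.argwhere(q["mask"])[:,::-1].astype(np.int32)),4,True)[:,0]
            print(c,t,round(q["score"],2),r.tolist())
cv2.imwrite("pics/crop.png",cv2.resize(im[215:385,190:440],None,fx=3.2,fy=3.2,interpolation=cv2.INTER_CUBIC))
E
```

```text
scene tray [([367.0, 267.0], [0.577, 0.087, 0.0]), ([393.0, 348.0], [0.768, 0.012, 0.0])]
scene tray_tab [([399.0, 243.0], [0.588, 0.161, 0.046]), ([414.0, 364.0], [0.83, 0.004, 0.046])]
scene stand [([288.0, 301.0], [0.56, -0.108, -0.0]), ([355.0, 180.0], [0.326, 0.23, 0.0])]
scene pot_lip [([285.0, 271.0], [0.563, -0.108, 0.107]), ([359.0, 146.0], [0.325, 0.236, 0.107])]
scene crank_grip [([305.0, 127.0], [0.225, 0.143, 0.139]), ([213.0, 245.0], [0.452, -0.205, 0.139])]
scene jar [([396.0, 242.0], [0.555, 0.187, 0.0])]
scene charcoal [([176.0, 376.0], [0.593, -0.369, 0.0])]
scene bowl [([435.0, 192.0], [0.475, 0.376, 0.0]), ([146.0, 312.0], [0.426, -0.372, 0.0])]
scene tray 0.87 [[427, 354], [389, 379], [359, 336], [396, 314]]
scene tray 0.6 [[414, 269], [411, 277], [359, 308], [321, 265], [321, 258], [375, 229], [403, 246]]
scene stand 0.63 [[366, 196], [338, 210], [308, 182], [296, 117], [345, 130], [379, 157]]
scene stand 0.57 [[293, 329], [259, 351], [252, 347], [223, 304], [204, 232], [268, 247], [306, 290]]
scene stand 0.47 [[303, 298], [264, 321], [255, 318], [203, 233], [26
[... 333 characters left out ...]
107]), ([227.0, 186.0], [0.335, 0.247, 0.107]), ([323.0, 214.0], [0.561, 0.075, 0.107])]
side crank_grip [([307.0, 295.0], [0.45, -0.206, 0.139]), ([352.0, 304.0], [0.539, -0.254, 0.139])]
side jar [([321.0, 398.0], [0.439, -0.379, 0.0]), ([333.0, 243.0], [0.588, 0.068, 0.0])]
side charcoal [([391.0, 376.0], [0.602, -0.363, 0.0])]
side bowl [([270.0, 180.0], [0.474, 0.373, 0.0])]
side tray 0.61 [[365, 253], [317, 264], [301, 221], [320, 209], [347, 211]]
side tray 0.56 [[425, 255], [392, 262], [380, 237], [414, 228], [423, 234]]
side stand 0.91 [[384, 322], [332, 337], [294, 298], [315, 269], [368, 258], [381, 281]]
side stand 0.79 [[259, 240], [211, 249], [204, 214], [217, 193], [247, 183]]
```

View pics/crop.png

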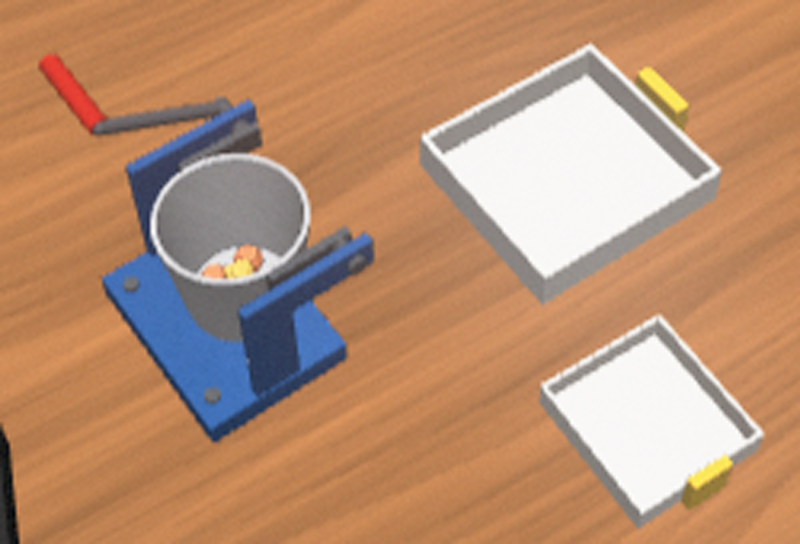

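```bash
python3 - <<'E'
from h import *
d=cap("scene")
f=lambda c,z: plane(d,np.array(c)/3.2+[190,215],z)[:,:2].round(4)
t=f([[590,45],[720,170],[545,280],[422,138]],.032); print("tray",t.tolist(),t.mean(0))
for i in range(4):
    e=t[(i+1)%4]-t[i]; print(np.hypot(*e).round(3),np.degrees(np.arctan2(e[1],e[0])).round(1))
s=f([[103,280],[215,430],[347,347]],.02); print("foot",s.tolist(),[ (np.hypot(*e).round(3),np.degrees(np.arctan2(e[1],e[0])).round(1)) for e in np.diff(s,axis=0)])
c=f([[256,103],[373,240]],.112); print("cheek",c.tolist(),c.mean(0))
e=c[1]-c[0]; print(np.hypot(*e),np.degrees(np.arctan2(e[1],e[0])))
print("tabtop",f([[662,92]],.046), "crank",f([[42,65],[97,127]],.139))
E
```

```text
tray [[0.5163, 0.1494], [0.6547, 0.1553], [0.6629, 0.0054], [0.5233, 0.0014]] [0.5893   0.077875]
0.139 2.4
0.15 -86.9
0.14 -178.4
0.148 92.7
foot [[0.5029, -0.2298], [0.6372, -0.2179], [0.6307, -0.1222]] [(np.float64(0.135), np.float64(5.1)), (np.float64(0.096), np.float64(93.9))]
cheek [[0.4972, -0.1054], [0.6264, -0.0974]] [ 0.5618 -0.1014]
0.12944744107165654 3.543202663474491
tabtop [[0.5879 0.1566]] crank [[ 0.4195 -0.2113]
 [ 0.4835 -0.2032]]
```

The tray at scene (369,267) measures 150 x 140 mm, so it is the one meant; the one at (394,345) is clearly smaller. The stand at scene (262,300) has the lower y (-0.115 against +0.23), so it is farthest right, and its pot holds castings. The estimates are:

| Thing | Position (m) | Yaw |
|---|---|---|
| Stand origin | (0.5625, -0.115) | 94° |
| Tray origin | (0.589, 0.078) | 93° |
| Tray tab | (0.587, 0.157) | – |

Now I'll move above the tab.

```bash
python3 -m inch '[0,0,0,7,0, 0,0,0,6.7,0.3, 0.033,-0.049,0,0,0.3, 0.033,-0.049,0,0,0.3, 0.033,-0.049,0,0,0.3]' 20 && python3 -m inch '[0.033,-0.049,0,0,0.3, 0.033,-0.049,0,0,0.3, 0.033,-0.049,0,0,0.3, 0.033,-0.049,0,0,0.3, 0.033,-0.049,0,0,0.3]' && python3 -m inch '[0.033,-0.049,0,0,0.3, 0.033,-0.049,0,0,0.3, 0.033,-0.049,0,0,0.3, 0.033,-0.049,0,0,0.3, 0.03,-0.048,0,0,0.3]'
python3 -m inch '[0,0,0.02,0,0.3, 0,0,0,0,0.3]'
```

```text
t: 2.68
ee_pos: [0.2559, -0.398, 0.2387]
eef_rot: [0.0, 1.0, 0.024, 0.0]
force: [0.9, 0.0, 0.6]
grip_width: 0.0615
gripper_force: 0.0
t: 3.3
ee_pos: [0.4088, -0.1449, 0.2392]
eef_rot: [0.0, 1.0, 0.025, 0.001]
force: [0.4, -1.6, -0.6]
grip_width: 0.0616
gripper_force: 0.0
t: 3.92
ee_pos: [0.5586, 0.1071, 0.2389]
eef_rot: [0.0, 1.0, 0.025, 0.0]
force: [0.9, -0.5, 1.1]
grip_width: 0.0612
gripper_force: 0.0
t: 4.18
ee_pos: [0.5565, 0.1058, 0.2169]
eef_rot: [-0.0, 1.0, 0.026, -0.002]
force: [-1.1, -0.5, -0.8]
grip_width: 0.0617
gripper_force: 0.0
```

```bash
python3 - <<'E'
from h import *
d=cap("wrist"); cv2.imwrite("pics/w1.png",d["frame"])
for t,z in [("tray_tab",.046),("tray",0)]:
    print(t,[(np.round(q["pixel"]).tolist(),round(q["score"],2),plane(d,q["pixel"],z)[0].round(4).tolist()) for q in optics.spot_point("wrist",t)])
E
```

```text
tray_tab [([264.0, 181.0], 0.56, [0.588, 0.1592, 0.046])]
tray []
```

View pics/w1.png

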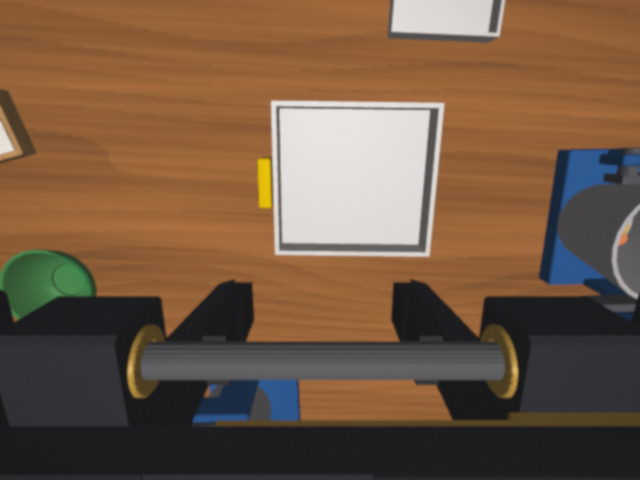

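The wrist picture shows the tray with its tab at (264,183) and rim corners at (272,101), (443,104), (430,255) and (276,254). The front edge of the foot runs from (560,150) to (543,280).

```bash
python3 - <<'E'
from h import *
d=cap("wrist")
t=plane(d,[[272,101],[443,104],[430,255],[276,254]],.032)[:,:2]; print(t.round(4).tolist(),t.mean(0))
for i in range(4):
    e=t[(i+1)%4]-t[i]; print(np.hypot(*e).round(3),np.degrees(np.arctan2(e[1],e[0])).round(1))
s=plane(d,[[560,150],[543,280]],.02)[:,:2]; e=s[0]-s[1]; print(s.round(4).tolist(),np.hypot(*e),np.degrees(np.arctan2(e[1],e[0])))
print(sensors.sense()["ee_pos"])
E
```

```text
[[0.6577, 0.1537], [0.6624, 0.0044], [0.5241, -0.0021], [0.5178, 0.1482]] [0.59047808 0.07603662]
0.149 -88.2
0.139 -177.3
0.15 92.4
0.14 2.2
[[0.6289, -0.1142], [0.4991, -0.1261]] 0.13031796706939142 5.2109078791100965
[0.55798901 0.10448803 0.21966518]
```

```bash
python3 -m inch '[0.0315,-0.05,0,0,0.3, 0,0,0.06,0,0.3, 0,0,0.06,0,0.3, 0,0,0.05,0,0.3, 0,0,0.028,0,0.3]' 20 && python3 -m inch '[0,0,0,0,0.3, 0,0,0,0,1, 0,0,0,0,1, 0,0,0,0,1, 0,0,0,0,1]' 20
```

```text
t: 5.0
ee_pos: [0.5855, 0.1558, 0.0186]
eef_rot: [0.0, 1.0, 0.024, -0.001]
force: [-0.0, 0.7, -0.2]
grip_width: 0.0615
gripper_force: 0.0
t: 5.62
ee_pos: [0.5871, 0.1568, 0.0215]
eef_rot: [-0.0, 1.0, 0.025, 0.001]
force: [0.2, -0.3, -0.5]
grip_width: 0.0239
gripper_force: 0.0
```

```bash
python3 -m inch '[0,0,0,0,1, 0,0,0,0,1, 0,0,0,0,1]' 25 && python3 -m inch '[-0.008,0.022,0,-0.4,1, -0.008,0.022,0,-0.4,1, -0.008,0.022,0,-0.4,1, -0.008,0.022,0,-0.4,1, -0.008,0.022,0,-0.2,1]' && python3 -m inch '[0,0.004,0,0,1, 0,0.003,0,0,1, 0,0,0,0,1]'
```

```text
t: 6.0
ee_pos: [0.5868, 0.1568, 0.021]
eef_rot: [-0.0, 1.0, 0.025, 0.0]
force: [-1.4, 0.8, 3.6]
grip_width: 0.0157
gripper_force: 25.0
t: 6.62
ee_pos: [0.5542, 0.0442, 0.0211]
eef_rot: [-0.0, 0.999, 0.041, 0.001]
force: [1.8, 3.2, 2.1]
grip_width: 0.0156
gripper_force: 25.0
t: 7.0
ee_pos: [0.5546, 0.0378, 0.021]
eef_rot: [-0.0, 0.999, 0.041, 0.0]
force: [-1.6, 1.3, 5.3]
grip_width: 0.0156
gripper_force: 25.0
```

```bash
for i in 1; do python3 -m inch '[0,0.004,0,0,1, 0,0,0,0,1]'; python3 -m inch '[0,0.003,0,0,1, 0,0,0,0,1]'; done
```

```text
t: 7.25
ee_pos: [0.555, 0.0342, 0.021]
eef_rot: [-0.0, 0.999, 0.041, 0.0]
force: [-1.1, 2.7, 5.1]
grip_width: 0.0159
gripper_force: 25.0
t: 7.5
ee_pos: [0.5552, 0.0321, 0.021]
eef_rot: [-0.001, 0.999, 0.041, 0.0]
force: [0.2, 7.1, 6.0]
grip_width: 0.0156
gripper_force: 25.0
```

```bash
python3 -m inch '[0,0.003,0,0,1, 0,0,0,0,1]'; python3 -m inch '[0,0.002,0,0,1, 0,0,0,0,1]'; python3 - <<'E'
from h import *
d=cap("side"); cv2.imwrite("pics/s2.png",cv2.resize(d["frame"][180:360,240:460],None,fx=3.2,fy=3.2,interpolation=cv2.INTER_CUBIC))
E
```

```text
t: 7.75
ee_pos: [0.5553, 0.03, 0.021]
eef_rot: [-0.002, 0.999, 0.041, 0.0]
force: [-0.9, 10.6, 6.6]
grip_width: 0.0159
gripper_force: 25.0
t: 8.0
ee_pos: [0.5554, 0.0283, 0.021]
eef_rot: [-0.002, 0.999, 0.041, 0.0]
force: [-1.3, 11.6, 6.6]
grip_width: 0.0158
gripper_force: 25.0
```

View pics/s2.png

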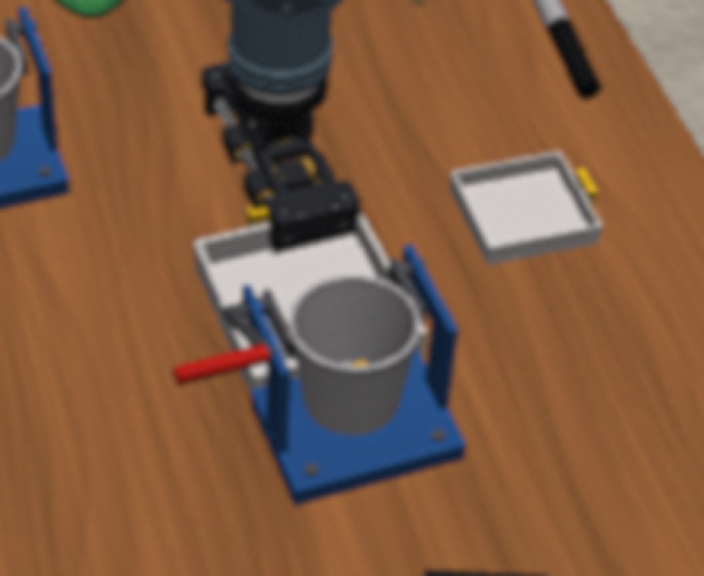

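The side crop shows the tray at about (300,270), gripped at its tab and butting against the foot between the cheeks. The pot is upright and the contact force of 11 N matches the geometry. Next I'll release, lift and look again from near the crank.

```bash
python3 -m inch '[0,0,0,0,0.3, 0,0,0,0,0.3, 0,0,0,0,0.3, 0,0,-0.05,0,0.3, 0,0,-0.06,0,0.3]' && python3 -m inch '[0,0,-0.06,0,0.3, 0,0,-0.06,0,0.3, -0.0425,0.044,0,0,0.3, -0.0425,0.044,0,0,0.3, -0.0425,0.044,0,0,0.3]' && python3 -m inch '[-0.0425,0.044,0,0,0.3, 0,0,0,0,0.3]'
python3 - <<'E'
from h import *
d=cap("wrist"); cv2.imwrite("pics/w2.png",d["frame"])
for t,z in [("tray_tab",.046),("tray",0),("crank_grip",.139),("pot_lip",.107),("stand",0)]:
    print(t,[(np.round(q["pixel"]).tolist(),round(q["score"],2),plane(d,q["pixel"],z)[0].round(4).tolist()) for q in optics.spot_point("wrist",t)])
E
```

```text
t: 8.68
ee_pos: [0.5539, 0.0252, 0.1304]
eef_rot: [-0.0, 0.999, 0.04, -0.002]
force: [1.6, 0.1, -0.2]
grip_width: 0.0615
gripper_force: 0.0
t: 9.3
ee_pos: [0.4376, -0.1177, 0.2509]
eef_rot: [0.0, 0.999, 0.041, 0.0]
force: [1.6, -1.8, 0.7]
grip_width: 0.0617
gripper_force: 0.0
t: 9.55
ee_pos: [0.3979, -0.167, 0.2508]
eef_rot: [0.001, 0.999, 0.037, -0.0]
force: [1.1, 0.2, 0.1]
grip_width: 0.0618
gripper_force: 0.0
tray_tab [([106.0, 17.0], 0.69, [0.5553, 0.0321, 0.046])]
tray [([215.0, 35.0], 0.63, [0.5594, -0.0483, 0.0])]
crank_grip [([382.0, 166.0], 0.63, [0.4521, -0.205, 0.139])]
pot_lip [([536.0, 18.0], 0.46, [0.5621, -0.3084, 0.107]), ([346.0, 18.0], 0.28, [0.5521, -0.1728, 0.107])]
stand [([286.0, 36.0], 0.7, [0.5638, -0.1189, 0.0])]
```

View pics/w2.png

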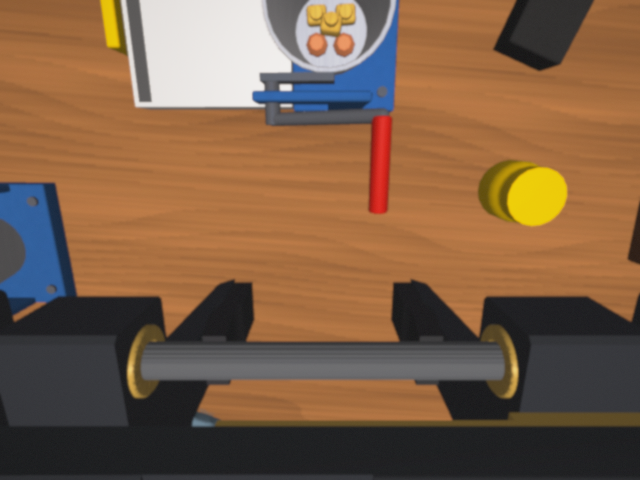

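The wrist view shows the tray flush with the foot, meeting at about column 292. The crank bar runs from (381,117) to (379,212), and all five castings are in the pot at about (332,30). Now I'll grasp the crank.

```bash
python3 -m inch '[0.047,0.043,0,0,0.3, 0,0,0.05,0,0.3, 0,0,0.05,0,0.3, 0,0,0.031,0,0.3, 0,0,0,0,0.3]' && python3 -m inch '[0,0,0,0,1, 0,0,0,0,1, 0,0,0,0,1, 0,0,0,0,1, 0,0,0,0,1]' 30 && python3 -m inch '[0,0,0,0,1, 0,0,0,0,1, 0,0,0,0,1]'
python3 - <<'E'
import numpy as np
# rows for equal tilt steps: tool y = -stand x, tool z = -up
q=np.linspace(0,2.27,23); x=90*np.sin(q-1.117); h=90*np.cos(q-1.117)
print(np.c_[q[1:],-np.diff(x),-np.diff(h)].round(1).tolist())
E
```

```text
t: 10.48
ee_pos: [0.4483, -0.1997, 0.1171]
eef_rot: [-0.002, 0.999, 0.042, -0.002]
force: [0.4, 0.4, 0.3]
grip_width: 0.0615
gripper_force: 0.0
t: 11.1
ee_pos: [0.4495, -0.2022, 0.12]
eef_rot: [0.0, 0.999, 0.04, 0.0]
force: [0.5, 0.1, 0.1]
grip_width: 0.0135
gripper_force: 0.8
t: 11.48
ee_pos: [0.4496, -0.203, 0.1201]
eef_rot: [0.001, 0.999, 0.04, 0.0]
force: [-0.8, -5.1, 1.5]
grip_width: 0.0116
gripper_force: 29.5
[[0.1, -4.5, -8.1], [0.2, -5.3, -7.6], [0.3, -6.1, -7.0], [0.4, -6.8, -6.4], [0.5, -7.4, -5.6], [0.6, -7.9, -4.8], [0.7, -8.4, -4.0], [0.8, -8.7, -3.1], [0.9, -9.0, -2.2], [1.0, -9.2, -1.3], [1.1, -9.3, -0.3], [1.2, -9.3, 0.6], [1.3, -9.1, 1.6], [1.4, -8.9, 2.5], [1.5, -8.6, 3.4], [1.7, -8.2, 4.3], [1.8, -7.7, 5.1], [1.9, -7.2, 5.9], [2.0, -6.5, 6.6], [2.1, -5.8, 7.2], [2.2, -5.0, 7.8], [2.3, -4.2, 8.3]]
```

```bash
python3 -m inch '[0,-0.0045,-0.0081,0,1, 0,-0.0053,-0.0076,0,1, 0,-0.0061,-0.007,0,1]' 40 && python3 -m inch '[0,-0.0068,-0.0064,0,1, 0,-0.0074,-0.0056,0,1, 0,0,0,0,1]'
```

```text
t: 11.85
ee_pos: [0.4482, -0.1856, 0.141]
eef_rot: [-0.001, 0.999, 0.04, 0.0]
force: [8.6, 0.0, -16.9]
grip_width: 0.0103
gripper_force: 40.9
t: 12.22
ee_pos: [0.4469, -0.1702, 0.1528]
eef_rot: [-0.002, 0.999, 0.041, 0.0]
force: [5.4, 2.3, -10.6]
grip_width: 0.0109
gripper_force: 40.3
```

```bash
python3 -m inch '[0,-0.0079,-0.0048,0,1, 0,-0.0084,-0.004,0,1, 0,-0.0087,-0.0031,0,1, 0,0,0,0,1]' && python3 - <<'E'
from h import *
d=cap("scene"); cv2.imwrite("pics/s3.png",cv2.resize(d["frame"][180:380,180:430],None,fx=3,fy=3,interpolation=cv2.INTER_CUBIC))
E
```

```text
t: 12.72
ee_pos: [0.4451, -0.1461, 0.1645]
eef_rot: [-0.001, 0.999, 0.041, 0.0]
force: [7.2, -0.4, -14.8]
grip_width: 0.0112
gripper_force: 40.7
```

View pics/s3.png

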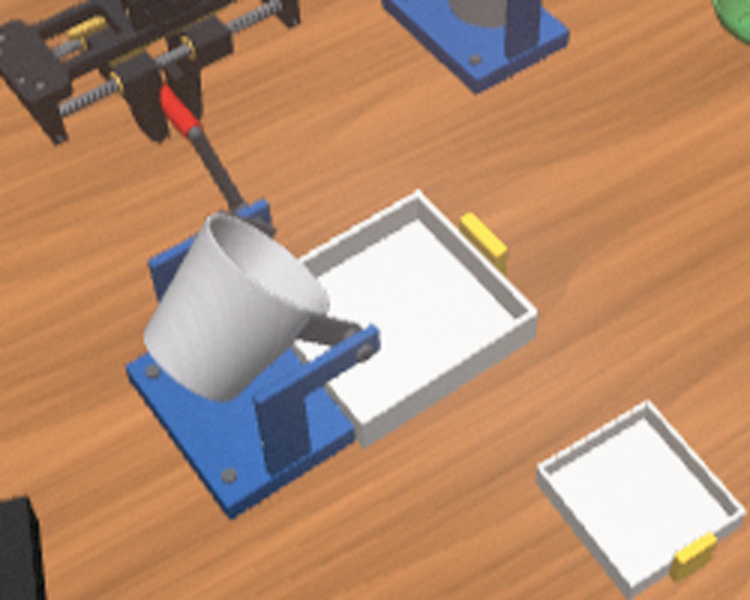

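The scene crop shows the pot tilted about 0.8 rad with the crank held, and the tray still in place. I'll continue more slowly.

```bash
python3 -m inch '[0,-0.0045,-0.0011,0,1, 0,-0.0045,-0.0011,0,1, 0,-0.0046,-0.0007,0,1, 0,-0.0046,-0.0006,0,1]' && python3 -m inch '[0,-0.0047,-0.0002,0,1, 0,-0.0046,-0.0001,0,1, 0,-0.0047,0.0003,0,1, 0,-0.0046,0.0003,0,1]' && python3 -m inch '[0,-0.0046,0.0008,0,1, 0,-0.0045,0.0008,0,1, 0,-0.0045,0.0012,0,1, 0,-0.0044,0.0013,0,1]' && python3 -m inch '[0,-0.0043,0.0017,0,1, 0,-0.0043,0.0017,0,1, 0,-0.0041,0.0021,0,1, 0,-0.0041,0.0022,0,1]'
```

```text
t: 13.28
ee_pos: [0.4439, -0.13, 0.1681]
eef_rot: [0.001, 0.999, 0.04, 0.001]
force: [10.3, -10.1, -21.0]
grip_width: 0.0117
gripper_force: 41.2
t: 13.78
ee_pos: [0.4427, -0.1125, 0.1687]
eef_rot: [0.002, 0.999, 0.04, 0.001]
force: [5.4, -12.3, -12.3]
grip_width: 0.012
gripper_force: 40.4
t: 14.28
ee_pos: [0.4415, -0.0954, 0.1657]
eef_rot: [0.003, 0.999, 0.04, 0.001]
force: [2.5, -14.9, -6.9]
grip_width: 0.0124
gripper_force: 40.0
t: 14.78
ee_pos: [0.4404, -0.079, 0.1583]
eef_rot: [0.003, 0.999, 0.04, 0.001]
force: [1.8, -13.9, -2.3]
grip_width: 0.0119
gripper_force: 39.7
```

```bash
python3 -m inch '[0,-0.0039,0.0025,0,1, 0,-0.0038,0.0026,0,1, 0,-0.0036,0.0029,0,1, 0,-0.0036,0.003,0,1]' && python3 -m inch '[0,-0.0033,0.0033,0,1, 0,-0.0032,0.0033,0,1, 0,-0.0029,0.0036,0,1, 0,-0.0029,0.0036,0,1, 0,0,0,0,1]' && python3 - <<'E'
from h import *
d=cap("scene"); cv2.imwrite("pics/s4.png",cv2.resize(d["frame"][180:380,180:430],None,fx=3,fy=3,interpolation=cv2.INTER_CUBIC))
E
```

```text
t: 15.28
ee_pos: [0.4395, -0.0645, 0.1475]
eef_rot: [0.004, 0.999, 0.04, 0.002]
force: [4.1, -17.1, -3.6]
grip_width: 0.0119
gripper_force: 39.7
t: 15.9
ee_pos: [0.4387, -0.0524, 0.1336]
eef_rot: [0.004, 0.999, 0.041, 0.002]
force: [5.1, -18.4, -7.1]
grip_width: 0.0122
gripper_force: 40.0
```

View pics/s4.png

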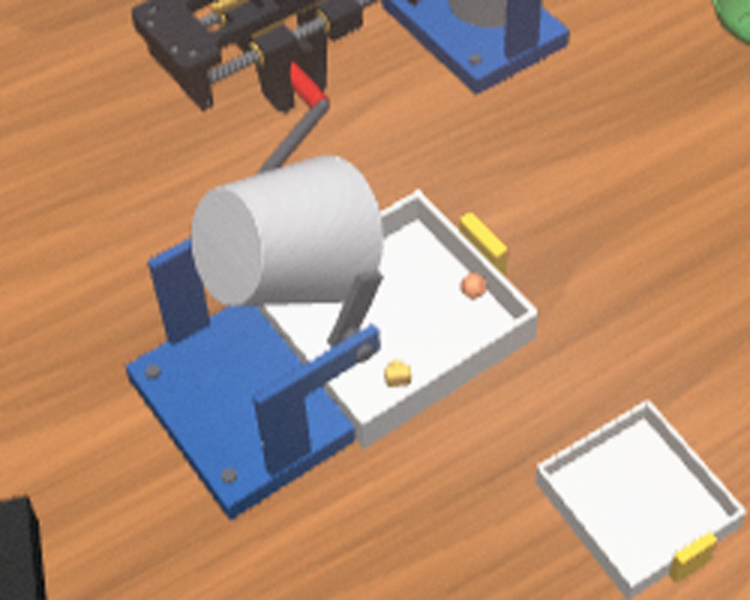

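The scene crop shows the pot at about 2.0 rad. Castings are visible at (397,373) and (473,285); the others are hidden behind or inside the pot. I'll go on to the end stop.

```bash
python3 -m inch '[0,-0.0026,0.0039,0,1, 0,-0.0025,0.0039,0,1, 0,-0.0021,0.0041,0,1, 0,-0.0021,0.0041,0,1]' && python3 -m inch '[0,-0.001,0.002,0,1, 0,0,0,0,1, 0,0,0,0,1, 0,0,0,0,1, 0,0,0,0,1]'; python3 - <<'E'
from h import *
for c in ["scene","side","wrist"]:
    d=cap(c)
    for t in ["casting0","casting1"]:
        print(c,t,[(np.round(q["pixel"]).tolist(),round(q["score"],2),plane(d,q["pixel"],.004)[0].round(3).tolist()) for q in optics.spot_point(c,t)])
E
```

```text
t: 16.45
ee_pos: [0.4382, -0.0439, 0.1181]
eef_rot: [0.005, 0.999, 0.041, 0.002]
force: [-0.1, -21.7, -0.2]
grip_width: 0.0121
gripper_force: 39.5
t: 17.08
ee_pos: [0.4382, -0.0429, 0.116]
eef_rot: [0.004, 0.999, 0.041, 0.002]
force: [3.8, -21.8, -3.4]
grip_width: 0.0118
gripper_force: 39.8
scene casting0 [([326.0, 261.0], 0.54, [0.517, 0.017, 0.004]), ([334.0, 272.0], 0.43, [0.553, 0.016, 0.004]), ([316.0, 307.0], 0.41, [0.607, -0.067, 0.004]), ([302.0, 293.0], 0.41, [0.562, -0.075, 0.004]), ([297.0, 285.0], 0.39, [0.538, -0.071, 0.004])]
scene casting1 [([326.0, 261.0], 0.54, [0.517, 0.017, 0.004]), ([334.0, 272.0], 0.43, [0.553, 0.016, 0.004]), ([316.0, 307.0], 0.41, [0.607, -0.067, 0.004]), ([302.0, 293.0], 0.41, [0.562, -0.075, 0.004]), ([297.0, 285.0], 0.39, [0.538, -0.071, 0.004])]
side casting0 [([318.0, 260.0], 0.57, [0.533, 0.012, 0.004]), ([335.0, 277.0], 0.53, [0.56, -0.056, 0.004]), ([345.0, 280.0], 0.52, [0.582, -0.071, 0.004]), ([357.0, 281.0], 0.43, [0.609, -0.083, 0.004])]
side casting1 [([318.0, 260.0], 0.57, [0.533, 0.012, 0.004]), ([335.0, 277.0], 0.53, [0.56, -0.056, 0.004]), ([345.0, 280.0], 0.52, [0.582, -0.071, 0.004]), ([357.0, 281.0], 0.43, [0.609, -0.083, 0.004])]
wrist casting0 [([263.0, 39.0], 0.92, [0.567, 0.005, 0.004]), ([254.0, 102.0], 0.61, [0.528, 0.01, 0.004]), ([377.0, 75.0], 0.59, [0.552, -0.071, 0.004]), ([385.0, 32.0], 0.55, [0.577, -0.073, 0.004])]
wrist casting1 [([263.0, 39.0], 0.92, [0.567, 0.005, 0.004]), ([254.0, 102.0], 0.61, [0.528, 0.01, 0.004]), ([377.0, 75.0], 0.59, [0.552, -0.071, 0.004]), ([385.0, 32.0], 0.55, [0.577, -0.073, 0.004])]
```

The scene camera finds all five castings at world (0.52,0.02), (0.56,0.01), (0.61,-0.07), (0.56,-0.075) and (0.54,-0.07), all within the tray. Now I'll turn the pot back.

```bash
python3 -m inch '[0,0.001,-0.002,0,1, 0,0.0042,-0.0083,0,1, 0,0.005,-0.0078,0,1, 0,0.0058,-0.0072,0,1, 0,0.0065,-0.0066,0,1]' && python3 -m inch '[0,0.0072,-0.0059,0,1, 0,0.0077,-0.0051,0,1, 0,0.0082,-0.0043,0,1, 0,0.0086,-0.0034,0,1, 0,0.0089,-0.0025,0,1]' && python3 -m inch '[0,0.0091,-0.0016,0,1, 0,0.0093,-0.0006,0,1, 0,0.0093,0.0003,0,1, 0,0.0092,0.0013,0,1]'
```

```text
t: 18.15
ee_pos: [0.4396, -0.0651, 0.1445]
eef_rot: [0.004, 0.999, 0.04, 0.002]
force: [23.9, -28.7, -47.3]
grip_width: 0.0114
gripper_force: 43.3
t: 18.77
ee_pos: [0.4404, -0.0995, 0.1647]
eef_rot: [-0.003, 0.999, 0.04, -0.001]
force: [9.3, 2.8, -18.6]
grip_width: 0.0113
gripper_force: 40.9
t: 19.27
ee_pos: [0.4426, -0.1346, 0.1656]
eef_rot: [-0.004, 0.999, 0.041, -0.002]
force: [5.3, 9.5, -12.6]
grip_width: 0.011
gripper_force: 40.4
```

```bash
python3 -m inch '[0,0.009,0.0022,0,1, 0,0.0087,0.0031,0,1, 0,0.0084,0.004,0,1, 0,0.0079,0.0048,0,1, 0,0.0074,0.0056,0,1]' && python3 -m inch '[0,0.0068,0.0064,0,1, 0,0.0061,0.007,0,1, 0,0.0053,0.0076,0,1, 0,0,0,0,1]'
```

```text
t: 19.9
ee_pos: [0.4457, -0.176, 0.1469]
eef_rot: [-0.004, 0.999, 0.041, -0.002]
force: [-3.0, 9.0, 0.2]
grip_width: 0.0104
gripper_force: 40.1
t: 20.4
ee_pos: [0.4471, -0.1957, 0.1261]
eef_rot: [-0.002, 0.999, 0.04, -0.002]
force: [-2.8, 1.3, -5.2]
grip_width: 0.0099
gripper_force: 40.0
```

```bash
python3 -m inch '[0,0.0045,0.0081,0,1, 0,0,0,0,1]' && python3 -m inch '[0,0.001,0.003,0,1, 0,0,0,0,1]'  && python3 -m inch '[0,0,0.003,0,1, 0,0,0,0,1]'
```

```text
t: 20.65
ee_pos: [0.4475, -0.2006, 0.1184]
eef_rot: [-0.002, 0.999, 0.041, -0.002]
force: [-5.9, -0.9, -3.4]
grip_width: 0.0098
gripper_force: 40.0
t: 20.9
ee_pos: [0.4477, -0.2019, 0.1161]
eef_rot: [-0.001, 0.999, 0.041, -0.002]
force: [-7.6, 0.2, 1.2]
grip_width: 0.0103
gripper_force: 40.0
t: 21.15
ee_pos: [0.4478, -0.2031, 0.1138]
eef_rot: [-0.0, 0.999, 0.041, -0.002]
force: [-10.9, -3.6, 4.6]
grip_width: 0.0098
gripper_force: 40.0
```

```bash
python3 -m inch '[0,0.001,0.003,0,1, 0,0,0,0,1]' && python3 -m inch '[0,0.001,0.003,0,1, 0,0,0,0,1]'; python3 - <<'E'
from h import *
d=cap("scene"); cv2.imwrite("pics/s5.png",cv2.resize(d["frame"][180:380,180:430],None,fx=3,fy=3,interpolation=cv2.INTER_CUBIC))
E
```

```text
t: 21.4
ee_pos: [0.4479, -0.2044, 0.1112]
eef_rot: [0.0, 0.999, 0.041, -0.002]
force: [-11.7, -3.8, 7.2]
grip_width: 0.0102
gripper_force: 40.0
t: 21.65
ee_pos: [0.4481, -0.2055, 0.1088]
eef_rot: [0.0, 0.999, 0.041, -0.002]
force: [-13.8, -1.7, 12.6]
grip_width: 0.0096
gripper_force: 40.3
```

View pics/s5.png

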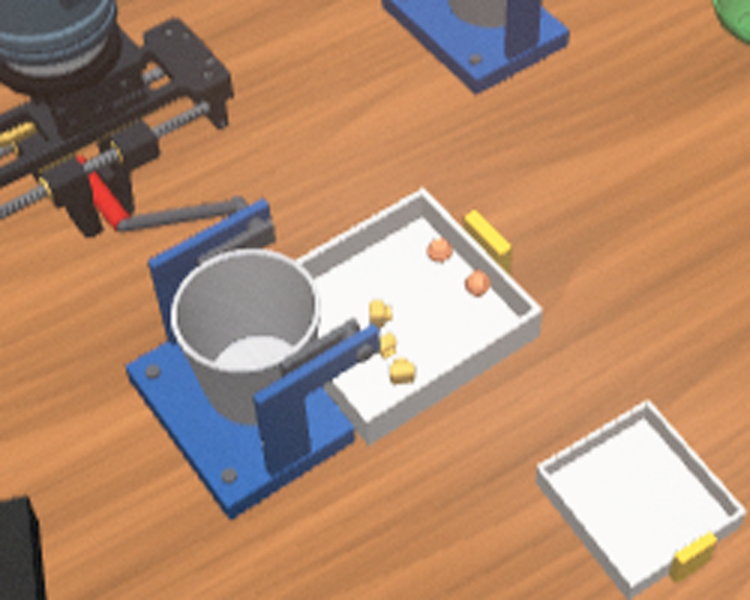

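The scene crop shows the pot empty and upright, with the crank's inner end at scene (222,254) against (220,255) at the start. All five castings are in the tray. I'll give one last press onto the rest, then release, lift and check.

```bash
python3 -m inch '[0,0.001,0.004,0,1, 0,0,0,0,1]' && python3 -m inch '[0,0,0,0,0.4, 0,0,0,0,0.4, 0,0,0,0,0.4, 0,0,0,0,0.4]' && python3 -m inch '[0,0,-0.04,0,0.4, 0,0,-0.06,0,0.4, -0.03,0,-0.06,0,0.4, -0.05,0,0,0,0.4, 0,0,0,0,0.4]'
python3 - <<'E'
from h import *
d=cap("scene"); cv2.imwrite("pics/s6.png",cv2.resize(d["frame"][215:385,190:440],None,fx=3.2,fy=3.2,interpolation=cv2.INTER_CUBIC))
d=cap("wrist")
for t,z in [("crank_grip",.139),("tray_tab",.046)]:
    print(t,[(np.round(q["pixel"]).tolist(),plane(d,q["pixel"],z)[0].round(4).tolist()) for q in optics.spot_point("wrist",t)])
E
```

```text
t: 21.95
ee_pos: [0.4483, -0.2056, 0.108]
eef_rot: [-0.001, 0.999, 0.041, -0.002]
force: [-27.0, 10.3, 47.2]
grip_width: 0.0104
gripper_force: 40.9
t: 22.45
ee_pos: [0.4497, -0.2059, 0.1035]
eef_rot: [-0.0, 0.999, 0.041, -0.0]
force: [-0.9, 0.2, -0.7]
grip_width: 0.0479
gripper_force: 0.0
t: 23.08
ee_pos: [0.3705, -0.2124, 0.2601]
eef_rot: [0.001, 0.999, 0.039, 0.0]
force: [-0.5, -0.2, 0.6]
grip_width: 0.053
gripper_force: 0.0
crank_grip [([323.0, 124.0], [0.4514, -0.2062, 0.139])]
tray_tab []
```

View pics/s6.png

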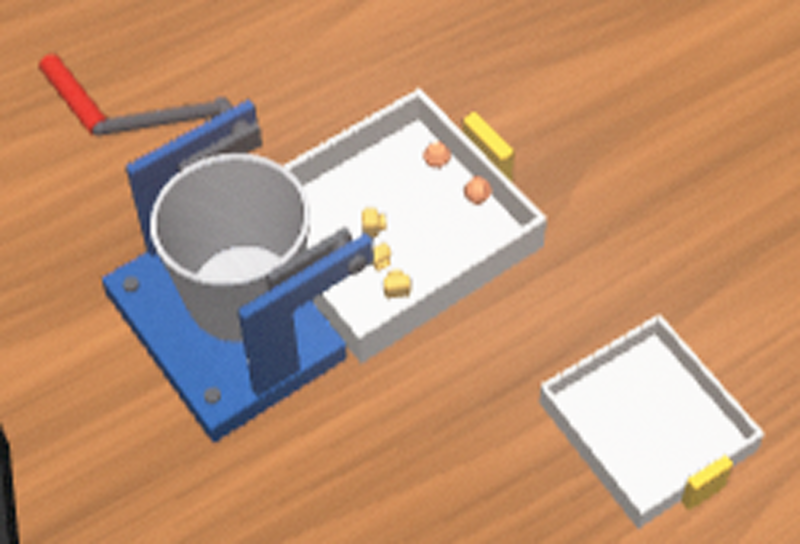

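The crop shows the crank exactly where it started, from (42,65) to (97,127). The pot is empty, and all five castings are in the tray against the foot. I'll check the tray numbers and hand in.

```bash
python3 - <<'E'
from h import *
d=cap("scene")
t=plane(d,np.array([[420,92],[545,217],[365,345]])/3.2+[190,215],.032)[:,:2]
c=(t[0]+t[2])/2; e=t[1]-t[0]; a=np.radians(94.3); v=c-[.5625,-.114]
x=v@[np.cos(a),np.sin(a)]; y=v@[-np.sin(a),np.cos(a)]; yaw=np.degrees(np.arctan2(e[1],e[0]))+90
print(x,y,yaw)
if .05<x<.08 and abs(y)<.028 and abs(yaw-94.3)<8: print(env.finish_job())
E
```

```text
0.0671206377600893 -0.007284325783744282 94.84700307253387
the job is handed in; nothing more can be done
None
```

I've handed in the job: all five castings are in the tray, the pot is empty and back upright on its rest, and the tray is square against the foot (measured 67 mm in front of the axle, 7 mm sideways, within 1° of square); the hand-in gave no verdict.

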